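# Shut and latch the tea caddy

### The job

The tin tea caddy on the windowsill has been left with its lid ajar and its flip catch up. Push the lid fully shut, then flip the catch on its front down past centre so that it snaps home against the caddy. Only touch and push: do not pick up the caddy or shove it along the sill, and leave the other things on the sill undisturbed.

Things in the scene. Friction and masses are not known exactly. Their poses are not given: they have to be found in the camera images.
- caddy: Rectangular tinplate tea caddy, loose on the sill (about 0.7 kg): 100 mm along its x, 120 mm along its y, 109 mm high when shut. Origin: centre of its underside, on the sill (30 mm above the worktop). z is up; its front, with the catch, faces its own -x; the lid's hinge runs along y at the back (x = +54 mm, z = 91 mm).
- lid (a joint): The hinged lid, rad: 0 = fully shut on the rim, grows as its front edge rises (1.6 at most). A stiff hinge: it stays where it is left; about 1 N down near its front edge moves it. A cap 107 mm from hinge to front, 126 mm wide, with an 18 mm skirt; its flat top is 18 mm above the hinge line, 109 mm above the caddy's underside when shut.
- lid_front (a point): The middle of the lid's upper front edge (moves with the lid; with the lid shut it is at x = -53 mm, z = 109 mm in the caddy's frame).
- catch (a joint): Flip catch, rad, relative to the lid: 0 = up, as it starts, pointing outward and slightly upward; 1.9 = home, flat along the caddy's front, hooked under the keeper bar there. An over-centre spring throws it to the nearer end (dead centre 0.95). Starting it down takes about 1.5 N near its tip, 2.5 N half-way along. It goes home only with the lid fully down; snapped early, its lip lands on the keeper and the lid cannot shut.
- catch_pivot (a point): The middle of the catch's hinge pin, on the front of the lid (moves with the lid; with the lid shut it is at x = -60 mm, z = 99 mm in the caddy's frame). The pin is parallel to the caddy's y.
- catch_tip (a point): The free end of the catch: a brass plate 36 mm wide, 2.5 mm thick and 52 mm long from the pin, the last 12 mm turned outward as a thumb tab. Home, this end is 51 mm below the pin and 7 mm in front of it.
- timer: Bystander: round egg timer, 66 mm across, 55 mm high. Origin: centre of its underside.
- jar: Bystander: squat hexagonal glass jar with a round metal cap, 74 mm across corners, 73 mm high. Origin: centre of its underside.
- topper: Bystander: brass egg topper lying flat, a ring with two lever grips, about 115 mm long along its x, 48 mm wide and 14 mm high. Origin: under its middle, on the sill.
- eggcup: Bystander: bone-china egg cup, 52 mm across, 63 mm high. Origin: centre of its underside.
Not all that is in view belongs to the job. There is more than one size of the caddy; the one meant has the size given above.

How it is judged:
On the way, in this order (a step that is already met when the one before it is completed fails the run):
1. the lid is pushed shut on the rim (value of joint lid below 0.04 rad), for 0.05 s.
2. the catch has snapped home (value of joint catch above 1.8 rad and value of joint lid below 0.04 rad), for 0.2 s.
At the end, for the whole second after the job is handed in: The lid is shut (within 0.04 rad, 4 mm at its front edge), the catch is snapped home (within 0.1 rad), the caddy stands upright and still within 40 mm of where it was, and the other things are within 20 mm of where they were (all of step 2 and angle between caddy's own z axis and vertical below 0.05 rad and linear speed of caddy below 0.01 m/s and distance of caddy from where it was at the start of the episode below 0.04 m and distance of each of timer, jar, topper, eggcup from where it was at the start of the episode below 0.02 m); the robot touches nothing.
It fails at once if the caddy is picked up, tipped or shoved along the sill (height (world z) of caddy above 0.045 m or angle between caddy's own z axis and vertical above 0.2 rad or distance of caddy from where it was at the start of the episode above 0.04 m).
It fails at once if another thing on the sill is moved, lifted or knocked over (distance of any of timer, jar, topper, eggcup from where it was at the start of the episode above 0.02 m or angle between any of timer, jar, topper, eggcup's own z axis and vertical above 0.35 rad).
It also fails if it takes over 51 s, if anything falls off the work surface, if the arm or the gripper's body presses on something with over 40 N, if the wrist force passes 120 N, or if a joint passes its speed limit or range.

### The arm

A 6-joint arm with a two-finger parallel gripper is mounted at the origin on the work surface. World frame = base frame: x ahead of the robot, y to its left, z up, the work surface at z = 0. Lengths are in m, angles in rad, forces in N, time in s.
With the tool pointing down it reaches from about 0.375 to 0.975 m from the base axis. Payload 3.8 kg.
Tool frame: the origin (TCP) lies on the mounting face of the last link; the fingertips stand 166 mm ahead of it and the grasp point (between the pads) lies 147 mm ahead of it; z points along the fingers, y is the line along which they close (so a half turn about z gives the same grasp; the last joint's range is limited). The gripper opens to 88 mm and grips with 3 to 60 N. Pads are 18 mm wide; open, the fingers measure 123 mm over their backs; the gripper's body (75 mm by 187 mm) begins 45 mm behind the grasp point.
Start: joints at [1.186, 0.264, 1.604, -0, 1.274, -0.037], TCP at [0.23, 0.635, 0.405] pointing down, gripper open.
Joint ranges: [-2.63, 2.63], [-0.94, 2.18], [0.31, 2.57], [-1.31, 4.45], [0, 2.66], [-2.55, 2.55]. Speed limits (rad/s): [2.57, 2.57, 3.14, 3.14, 3.14, 3.14].

### API

Orientations are given as a unit quaternion [x, y, z, w].
In Python, from bench import readout, cams, env gives the robot as it stands.
- The arm moves only by the tool carry_out, never from a script. Its argument "increments" is a list of rows, each an object with "offset": the shift along the world's x, y, z in cm, a list of three; "turn": the turn about the world's z in rad; "fingers": the gripper command: -1 is shut, 1 is fully open, values between are in proportion. A call has 1 to 20 rows; each row shifts and turns the commanded pose from where the row before left it; what a row does not reach is not made up. A row lasts 1/12 s, in which the tool goes at most 41.7 mm and 7.16 degrees, less where a joint would pass 70% of its speed; a pose out of reach is approached as far as the arm can. A call is refused whole if a number of a shift passes 4.17 or a number of a turn 0.125, either way. A call with a gripper value outside its range is refused whole. The fingers move at their own pace and stop on an object; "squeeze" is the grip in N (left out, the last holds). Time passes only in rows, so rows that do not move let the fingers close. It gives the time, the measured TCP pose, the force, the opening and the grip force at its end, in the units of the state.
- readout.sense(): the state, without advancing time (a new reading comes with each control period).
- cams.camera(name): name is "side" or "top"; returns a dict with "color" (480x640x3 uint8, red, green, blue), "z_map" (480x640 float32, m along the optical axis (not along the pixel's ray), 0 where there is no reading), "fx", "fy", "cx", "cy" (pixels), "distortion" ([k1, k2, p1, p2, k3] as OpenCV has them; the pictures are not rectified), "eye" and "attitude" of the camera in the world. Camera axes: x right, y up, looking along -z (the intrinsics and any distortion apply to the point x, -y, -z); pixel columns grow to the right and rows downward; lengths in m; the calibration is good to about 2 mm. A picture is of the moment at which its call begins.
- env.finish_job(): hands the job in; it is judged then, once.
The state is a dict: "clock": time; "joints": joint angles; "joint_velocities": joint speeds; "tau": joint torques, N m; "ee_pos": TCP position; "tcp_rot": TCP orientation; "force": force on the tool from outside, world axes, zero at the start; "torque": the same for the moment, N m; "gripper_width": finger opening in m; "grip_force": force on a finger pad.
Only numpy, scipy, OpenCV 4.12 (cv2) and the standard library are available. Lean on these libraries where they do the work, as an engineer would, in place of code of your own. Each camera call takes 0.05 s, during which the arm holds its last target. There are 200 camera calls.

## Working session

There is one attempt and no reset: what is moved stays moved. The work goes in short steps, Python scripts to look and compute and a tool call to move; the robot and the scene stay as the last step left them, time stands still between calls to the robot, and variables do not carry over. Pictures are saved under pics/ and viewed, at most 10 in all, crops included, and the job is handed in when it is done.

Besides the shell and the picture viewer there is one more tool, called after "Request:" as name(argument=value, ...), one argument or row to a line, values as JSON. carry_out: Moves the arm, as the interface text tells. Its arguments: {"type":"object","properties":{"increments":{"type":"array","items":{"type":"object","properties":{"offset":{"type":"array","items":{"type":"number"}},"turn":{"type":"number"},"fingers":{"type":"number"}}}},"squeeze":{"type":"number"}},"required":["increments"]}

```bash
mkdir -p pics; cat > h.py <<'E'
import numpy as np, cv2
from scipy.spatial.transform import Rotation as R
from bench import readout, cams, env
def look(n):
    c=cams.camera(n); return c
def world(c):
    H,W=c["z_map"].shape
    K=np.array([[c["fx"],0,c["cx"]],[0,c["fy"],c["cy"]],[0,0,1.]])
    g=np.stack(np.meshgrid(np.arange(W),np.arange(H)),-1).reshape(-1,1,2).astype(float)
    n=cv2.undistortPoints(g,K,np.array(c["distortion"],float)).reshape(H,W,2)
    z=c["z_map"]
    P=np.stack([n[...,0]*z,-n[...,1]*z,-z],-1)
    A=np.array(c["attitude"]); M=R.from_quat(A).as_matrix() if A.size==4 else A
    return P@M.T+np.array(c["eye"])
E
python3 - <<'E'
from h import *
for n in("side","top"):
    c=look(n); cv2.imwrite(f"pics/{n}0.png",c["color"][...,::-1]); np.savez(f"{n}0.npz",w=world(c),z=c["z_map"],c=c["color"])
    print(n,c["eye"],c["attitude"],c["fx"],c["distortion"])
print(readout.sense())
E
```

```text
side [-0.24785901 -0.52341987  1.05251101] [ 0.32417019 -0.16652259 -0.42202001  0.83011025] 521.7138664265783 [-0.07734382  0.          0.          0.          0.        ]
top [ 0.32044616 -0.01582295  1.1232757 ] [ 0.03955839 -0.04533977 -0.70108779  0.71053174] 488.16001818369375 [-0.11035495  0.          0.          0.          0.        ]
{'clock': 0.1, 'joints': array([ 1.18609820e+00,  2.64661495e-01,  1.60520137e+00, -3.83277236e-05,
        1.27369600e+00, -3.68879025e-02]), 'joint_velocities': array([ 1.81398867e-04, -2.98567486e-03,  9.16513231e-05, -9.07588784e-04,
       -2.96445929e-04,  6.06766512e-04]), 'tau': array([ 1.48302148e-03, -5.03620613e+01, -3.58069646e+01,  7.29820901e-02,
        2.32671137e-02, -7.30089550e-05]), 'ee_pos': array([0.22995514, 0.63430546, 0.40354265]), 'tcp_rot': array([ 1.73024240e-01,  9.84917075e-01, -9.65177479e-04, -1.87787177e-04]), 'force': array([-0.2815156 , -0.11172541, -0.12026229]), 'torque': array([-0.01990578,  0.00225416, -0.02227913]), 'grip_force': 0.0, 'gripper_width': 0.08799062758058777}
```

View pics/side0.png

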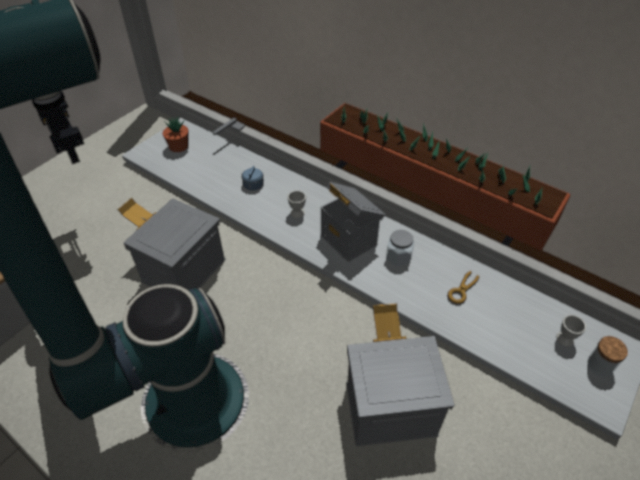

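View pics/top0.png

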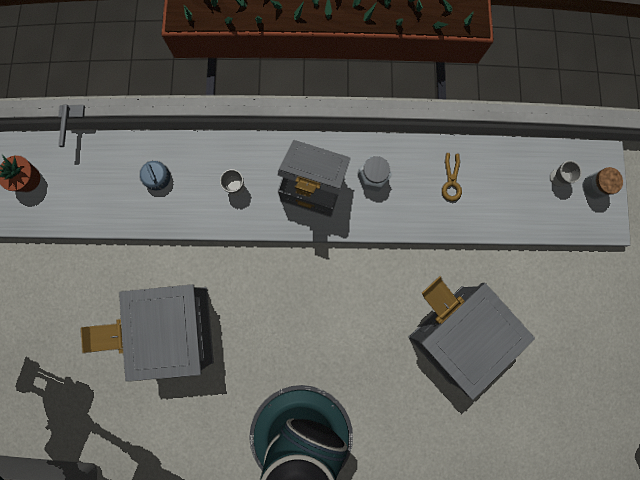

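The sill caddy is at about (315,178) in the top view, with its front towards the robot and its lid ajar. The brass catch is at about (305,185). The egg cup is at (232,181), the jar at (376,172), and the two larger caddies on the worktop are decoys.

```bash
python3 - <<'E'
from h import *
for n,(r0,r1,c0,c1) in {"top":(135,220,270,355),"side":(175,265,310,390)}.items():
    d=np.load(n+"0.npz"); w=d["w"][r0:r1,c0:c1]; z=d["z"][r0:r1,c0:c1]; c=d["c"][r0:r1,c0:c1]
    hsv=cv2.cvtColor(c,cv2.COLOR_RGB2HSV)
    br=(hsv[...,1]>140)&(hsv[...,2]>90)&(z>0)
    P=w[br]; print(n,"brass",len(P),P.min(0),P.max(0),P.mean(0))
    P=w[(z>0)&(w[...,2]>0.05)&~br]; 
    print("body",P.min(0),P.max(0))
    # plane fit of lid top: RANSAC on points with z>0.12
    Q=P[P[:,2]>0.125]; best=None; rng=np.random.default_rng(0)
    for _ in range(500):
        a=Q[rng.choice(len(Q),3,False)]; nn=np.cross(a[1]-a[0],a[2]-a[0]); l=np.linalg.norm(nn)
        if l<1e-6: continue
        nn/=l; m=abs((Q-a[0])@nn)<.003
        if best is None or m.sum()>best.sum(): best=m
    I=Q[best]; mu=I.mean(0); nn=np.linalg.svd(I-mu)[2][2]; nn*=np.sign(nn[2])
    print("plane",len(Q),best.sum(),nn,mu,"tilt",np.arccos(nn[2]),"yaw",np.arctan2(nn[1],nn[0]))
    u=np.array([-nn[1],nn[0],0]); u/=np.linalg.norm(u); v=np.cross(nn,u)
    s=((I-mu)@np.c_[u,v]).astype(np.float32); rc=cv2.minAreaRect(s); print(rc)
    bx=cv2.boxPoints(rc); print(np.round(mu+bx@np.c_[u,v].T,4))
    im=cv2.resize(c[...,::-1],None,fx=6,fy=6,interpolation=cv2.INTER_CUBIC); cv2.imwrite(f"pics/{n}c.png",im)
w=np.load("top0.npz")["w"]
for nm,p in dict(eggcup=(232,175),jar=(376,165),timer=(154,175),sill=(400,220),topper=(452,190)).items(): print(nm,w[p[1],p[0]])
E
```

```text
top brass 148 [ 0.51003419 -0.03078423  0.19532671] [0.54596105 0.01381571 0.24509817] [ 0.52724614 -0.00604855  0.21250466]
body [ 0.49744441 -0.0962374   0.05030742] [0.6428242  0.05401859 0.24670122]
plane 2697 2108 [ 0.58123214 -0.18054352  0.79345651] [ 0.58008633 -0.02349554  0.17261594] tilt 0.6543289687986856 yaw -0.3011730905433478
((0.0005664229393005371, 0.017066556960344315), (0.15886817872524261, 0.12588052451610565), 89.99656677246094)
[[ 0.6088 -0.0977  0.1347]
 [ 0.6462  0.0225  0.1347]
 [ 0.5258  0.0599  0.2313]
 [ 0.4885 -0.0603  0.2314]]
side brass 9 [ 0.52494743 -0.02819978  0.19392861] [ 0.53901246 -0.01385695  0.20293313] [ 0.53202532 -0.02184645  0.19998924]
body [ 0.49536407 -0.14257119  0.05004885] [0.77340995 0.19119786 0.24683352]
plane 1233 605 [ 0.57651985 -0.1925568   0.79406973] [ 0.57169396 -0.02873679  0.17807484] tilt 0.6533207597685442 yaw -0.32234913707167817
((0.00721316784620285, 0.010270550847053528), (0.16254326701164246, 0.13033215701580048), 89.57316589355469)
[[ 0.6063 -0.102   0.1352]
 [ 0.6483  0.0214  0.1346]
 [ 0.5262  0.0634  0.2334]
 [ 0.4842 -0.06    0.234 ]]
eggcup [0.58334401 0.16128715 0.06228745]
jar [ 0.60030802 -0.15489733  0.10135276]
timer [0.57784344 0.33250682 0.0789937 ]
sill [ 0.49236484 -0.21914322  0.02876908]
topper [ 0.56400718 -0.34078704  0.0312276 ]
```

View pics/topc.png

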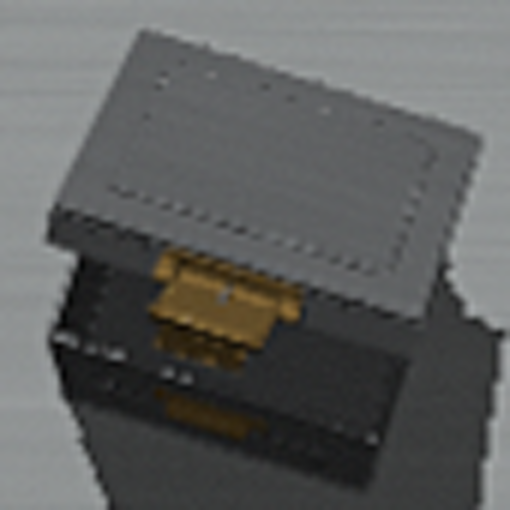

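View pics/sidec.png

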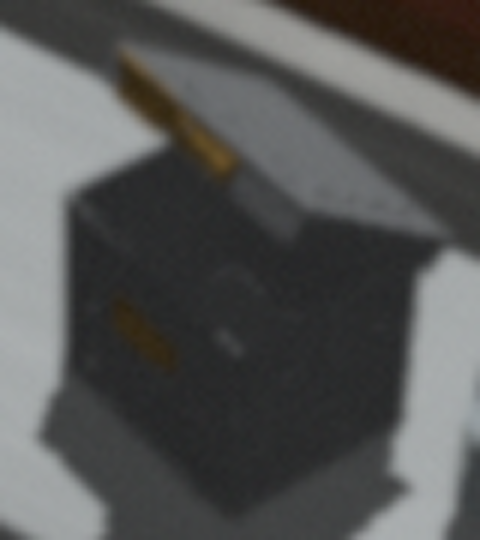

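The measurements agree with each other. The hinge height and the catch tip (0.243 m) match what was seen, with the lid at about 0.65 rad, caddy origin about (0.565, -0.018) and yaw about -0.30. The tool yaw already nearly matches the caddy. I'll go above the lid centre with the fingers shut.

Request:
carry_out(
  increments=[
    {"offset":[0.5,-1,2],"turn":0,"fingers":-1},
    {"offset":[1,-2,2],"turn":0,"fingers":-1},
    {"offset":[1.75,-3.4,0],"turn":0,"fingers":-1},
    {"offset":[1.75,-3.4,0],"turn":0,"fingers":-1},
    {"offset":[1.75,-3.4,0],"turn":0,"fingers":-1},
    {"offset":[1.75,-3.4,0],"turn":0,"fingers":-1},
    {"offset":[1.75,-3.4,0],"turn":0,"fingers":-1},
    {"offset":[1.75,-3.4,0],"turn":0,"fingers":-1},
    {"offset":[1.75,-3.4,0],"turn":0,"fingers":-1},
    {"offset":[1.75,-3.4,0],"turn":0,"fingers":-1},
    {"offset":[1.75,-3.4,0],"turn":0,"fingers":-1},
    {"offset":[1.75,-3.4,0],"turn":0,"fingers":-1},
    {"offset":[1.75,-3.4,0],"turn":0,"fingers":-1},
    {"offset":[1.75,-3.4,0],"turn":0.01,"fingers":-1},
    {"offset":[1.75,-3.4,0],"turn":0.01,"fingers":-1},
    {"offset":[1.75,-3.4,0],"turn":0.01,"fingers":-1},
    {"offset":[1.75,-3.4,0],"turn":0.01,"fingers":-1},
    {"offset":[1.75,-3.4,0],"turn":0.005,"fingers":-1},
    {"offset":[1.75,-3.4,0],"turn":0,"fingers":-1},
    {"offset":[1.75,-3.4,0],"turn":0,"fingers":-1},
  ],
)

```text
clock: 1.77
ee_pos: [0.5603, -0.0093, 0.4443]
tcp_rot: [0.151, 0.989, 0.0, -0.0]
force: [-0.2, 0.6, 0.7]
gripper_width: 0.0003
grip_force: 0.0
```

Request:
carry_out(
  increments=[
    {"offset":[0.5,-1,-2],"turn":0,"fingers":-1},
    {"offset":[0,0,-2],"turn":0,"fingers":-1},
    {"offset":[0,0,-2],"turn":0,"fingers":-1},
    {"offset":[0,0,-1],"turn":0,"fingers":-1},
    {"offset":[0,0,-0.5],"turn":0,"fingers":-1},
    {"offset":[0,0,-0.5],"turn":0,"fingers":-1},
    {"offset":[0,0,-0.5],"turn":0,"fingers":-1},
    {"offset":[0,0,-0.5],"turn":0,"fingers":-1},
    {"offset":[0,0,-0.5],"turn":0,"fingers":-1},
    {"offset":[0,0,-0.5],"turn":0,"fingers":-1},
    {"offset":[0,0,-0.5],"turn":0,"fingers":-1},
    {"offset":[0,0,-0.5],"turn":0,"fingers":-1},
    {"offset":[0,0,-0.5],"turn":0,"fingers":-1},
    {"offset":[0,0,-0.5],"turn":0,"fingers":-1},
    {"offset":[0,0,-0.5],"turn":0,"fingers":-1},
    {"offset":[0,0,-0.3],"turn":0,"fingers":-1},
    {"offset":[0,0,0],"turn":0,"fingers":-1},
  ],
)

```text
clock: 3.18
ee_pos: [0.5646, -0.0174, 0.3154]
tcp_rot: [0.151, 0.989, -0.0, -0.001]
force: [0.8, -0.1, 0.3]
gripper_width: 0.0001
grip_force: 0.0
```

Request:
carry_out(
  increments=[
    {"offset":[0,0,-0.3],"turn":0,"fingers":-1},
    {"offset":[0,0,-0.3],"turn":0,"fingers":-1},
    {"offset":[0,0,-0.2],"turn":0,"fingers":-1},
    {"offset":[0,0,-0.1],"turn":0,"fingers":-1},
    {"offset":[0,0,-0.1],"turn":0,"fingers":-1},
    {"offset":[0,0,0],"turn":0,"fingers":-1},
  ],
)

```text
clock: 3.68
ee_pos: [0.565, -0.0174, 0.3065]
tcp_rot: [0.151, 0.989, -0.0, -0.0]
force: [0.1, -0.3, -0.0]
gripper_width: 0.0002
grip_force: 0.0
```

```bash
python3 - <<'E'
from h import *
print(readout.sense()["force"])
c=look("side"); cv2.imwrite("pics/s1.png",cv2.resize(c["color"][150:300,250:450,::-1],None,fx=4,fy=4,interpolation=cv2.INTER_CUBIC))
E
```

```text
[ 0.11875206 -0.3327827  -0.02389529]
```

View pics/s1.png

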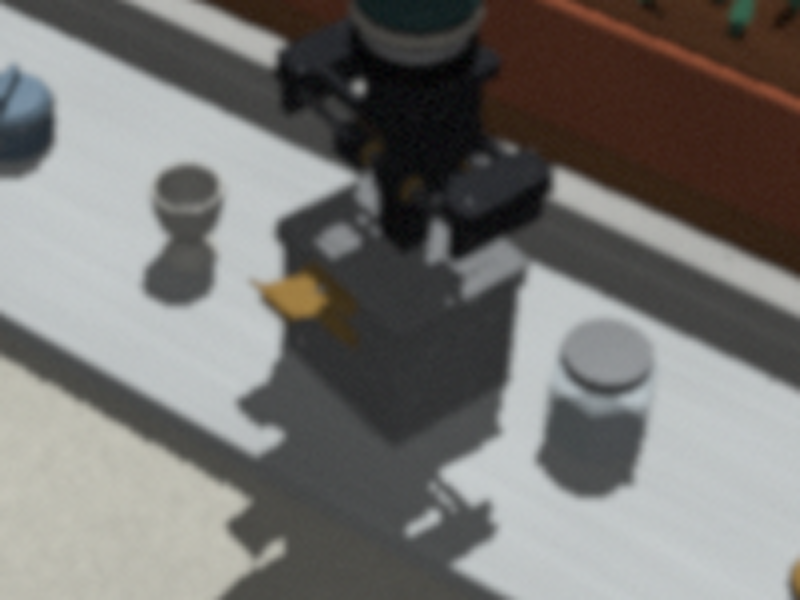

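The picture shows the lid nearly flat under the fingers at about (400,245), with the catch still out at (295,295). I'll press on until the force rises.

Request:
carry_out(
  increments=[
    {"offset":[0,0,-0.1],"turn":0,"fingers":-1},
    {"offset":[0,0,-0.1],"turn":0,"fingers":-1},
    {"offset":[0,0,0],"turn":0,"fingers":-1},
  ],
)

```text
clock: 3.98
ee_pos: [0.5652, -0.0174, 0.3054]
tcp_rot: [0.151, 0.989, 0.0, 0.0]
force: [-1.6, -0.2, 3.3]
gripper_width: 0.0004
grip_force: 2.0
```

Request:
carry_out(
  increments=[
    {"offset":[0,0,-0.1],"turn":0,"fingers":-1},
    {"offset":[0,0,-0.05],"turn":0,"fingers":-1},
    {"offset":[0,0,0],"turn":0,"fingers":-1},
  ],
)

```text
clock: 4.23
ee_pos: [0.5652, -0.0174, 0.3053]
tcp_rot: [0.151, 0.989, 0.0, 0.0]
force: [-5.3, -0.4, 11.6]
gripper_width: 0.0005
grip_force: 5.8
```

Solid contact at fingertip z = 0.139 m, exactly the shut lid's height. I'll retreat and go above the catch.

Request:
carry_out(
  increments=[
    {"offset":[0,0,1],"turn":0,"fingers":-1},
    {"offset":[0,0,2],"turn":0,"fingers":-1},
    {"offset":[0,0,3.5],"turn":0,"fingers":-1},
    {"offset":[-1.5,0.46,0],"turn":0,"fingers":-1},
    {"offset":[-3,0.93,0],"turn":0,"fingers":-1},
    {"offset":[-3,0.93,0],"turn":0,"fingers":-1},
    {"offset":[-1.6,0.48,0],"turn":0,"fingers":-1},
    {"offset":[0,0,0],"turn":0,"fingers":-1},
    {"offset":[0,0,0],"turn":0,"fingers":-1},
  ],
)

```text
clock: 4.98
ee_pos: [0.4737, 0.0107, 0.3686]
tcp_rot: [0.151, 0.989, 0.0, 0.001]
force: [0.4, -0.7, -0.0]
gripper_width: 0.0003
grip_force: 0.0
```

```bash
python3 - <<'E'
from h import *
c=look("side"); w=world(c); hsv=cv2.cvtColor(c["color"],cv2.COLOR_RGB2HSV)
m=(hsv[...,1]>140)&(hsv[...,2]>90)&(w[...,0]>.44)&(w[...,0]<.54)&(abs(w[...,1])<.06)&(w[...,2]>.1)
P=w[m]; a=-.3; o=np.array([.5654,-.0183,.03]); L=(P-o)@np.array([[np.cos(a),-np.sin(a),0],[np.sin(a),np.cos(a),0],[0,0,1]])
print(len(P),L.min(0),L.max(0),L.mean(0))
cv2.imwrite("pics/s2.png",cv2.resize(c["color"][150:300,250:450,::-1],None,fx=4,fy=4,interpolation=cv2.INTER_CUBIC))
# lid top heights
g=(w[...,2]>.12)&(w[...,2]<.16)&(abs(w[...,0]-.565)<.06)&(abs(w[...,1]+.018)<.06)&~m
Q=w[g]; Lq=(Q-o)@np.array([[np.cos(a),-np.sin(a),0],[np.sin(a),np.cos(a),0],[0,0,1]])
print(len(Q),np.polyfit(Lq[:,0],Lq[:,2],1),np.percentile(Lq[:,2],[10,50,90]))
E
```

```text
132 [-0.10650792 -0.02027427  0.09673544] [-0.0561322   0.02065147  0.12318566] [-0.07895177 -0.00132021  0.10699706]
1105 [0.03145243 0.10945004] [0.10530178 0.11000957 0.11262376]
```

View pics/s2.png

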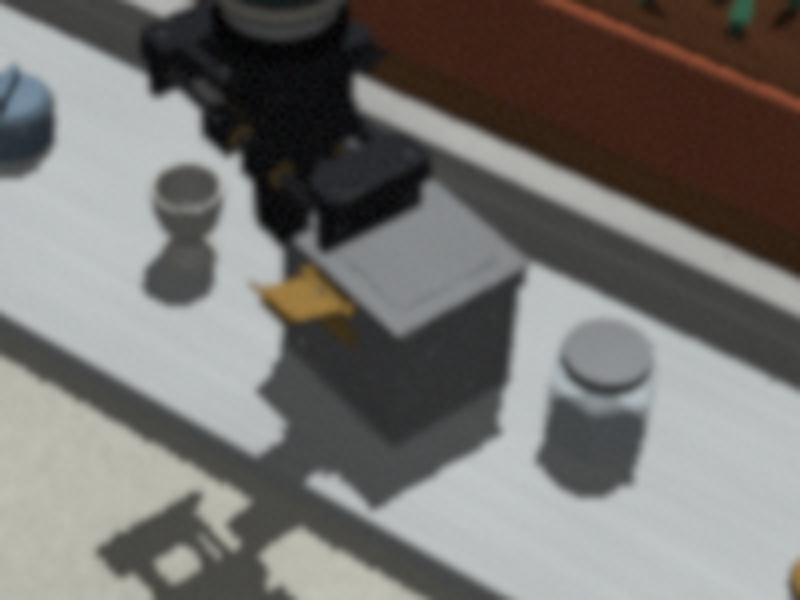

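The lid is flat (around (410,270)) and the catch (300,297) still points outward; its extent (x -106 mm, z 123 mm, y ±20 mm) matches the prediction. I'll press straight down on it.

Request:
carry_out(
  increments=[
    {"offset":[0,0,-2],"turn":0,"fingers":-1},
    {"offset":[0,0,-2],"turn":0,"fingers":-1},
    {"offset":[0,0,-0.5],"turn":0,"fingers":-1},
    {"offset":[0,0,-0.5],"turn":0,"fingers":-1},
    {"offset":[0,0,-0.5],"turn":0,"fingers":-1},
    {"offset":[0,0,-0.5],"turn":0,"fingers":-1},
    {"offset":[0,0,-0.5],"turn":0,"fingers":-1},
    {"offset":[0,0,-0.5],"turn":0,"fingers":-1},
    {"offset":[0,0,-0.5],"turn":0,"fingers":-1},
    {"offset":[0,0,-0.5],"turn":0,"fingers":-1},
    {"offset":[0,0,-0.5],"turn":0,"fingers":-1},
    {"offset":[0,0,-0.5],"turn":0,"fingers":-1},
    {"offset":[0,0,-0.5],"turn":0,"fingers":-1},
    {"offset":[0,0,-0.3],"turn":0,"fingers":-1},
    {"offset":[0,0,0],"turn":0,"fingers":-1},
  ],
)

```text
clock: 6.28
ee_pos: [0.4734, 0.0106, 0.269]
tcp_rot: [0.151, 0.989, -0.0, -0.001]
force: [-0.0, -0.4, 0.8]
gripper_width: 0.0007
grip_force: 0.0
```

```bash
python3 - <<'E'
from h import *
c=look("side"); cv2.imwrite("pics/s3.png",cv2.resize(c["color"][150:300,250:450,::-1],None,fx=4,fy=4,interpolation=cv2.INTER_CUBIC))
E
```

```text
(no output)
```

View pics/s3.png

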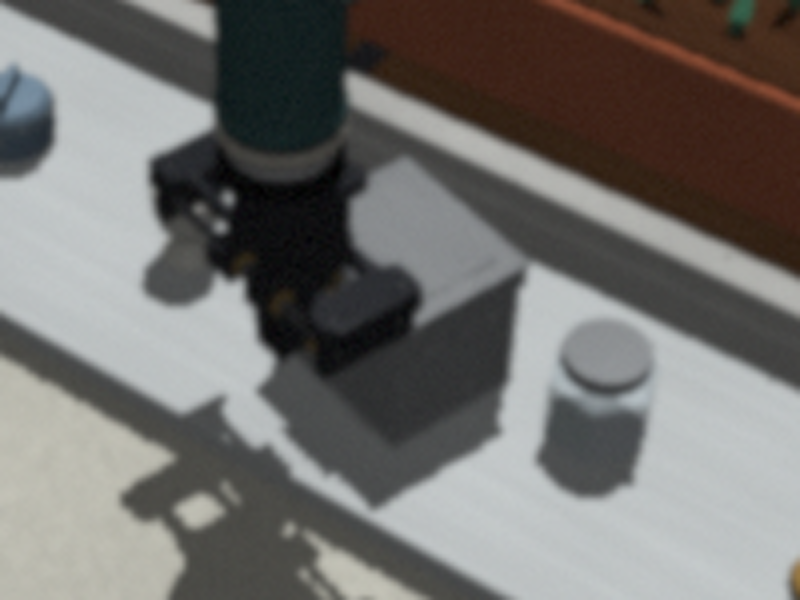

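The force has dropped to zero, but the gripper hides the catch. I'll back away from the caddy, lift clear and look.

Request:
carry_out(
  increments=[
    {"offset":[-1,0.3,0],"turn":0,"fingers":-1},
    {"offset":[-2,0.6,0],"turn":0,"fingers":-1},
    {"offset":[-3,0.9,0],"turn":0,"fingers":-1},
    {"offset":[0,0,3],"turn":0,"fingers":-1},
    {"offset":[0,2,4],"turn":0,"fingers":-1},
    {"offset":[0,3,4],"turn":0,"fingers":-1},
    {"offset":[0,4,4],"turn":0,"fingers":-1},
    {"offset":[0,4,2],"turn":0,"fingers":-1},
    {"offset":[0,4,0],"turn":0,"fingers":-1},
    {"offset":[0,3,0],"turn":0,"fingers":-1},
    {"offset":[0,0,0],"turn":0,"fingers":-1},
    {"offset":[0,0,0],"turn":0,"fingers":-1},
  ],
)

```text
clock: 7.33
ee_pos: [0.4132, 0.21, 0.4191]
tcp_rot: [0.149, 0.989, -0.0, 0.0]
force: [0.1, 0.8, 0.5]
gripper_width: 0.0005
grip_force: 0.0
```

```bash
python3 - <<'E'
from h import *
c=look("side"); w=world(c); hsv=cv2.cvtColor(c["color"],cv2.COLOR_RGB2HSV)
a=-.3; o=np.array([.5654,-.0183,.03]); M=np.array([[np.cos(a),-np.sin(a),0],[np.sin(a),np.cos(a),0],[0,0,1]])
L=(w-o)@M; near=(abs(L[...,0]+.03)<.1)&(abs(L[...,1])<.065)
m=(hsv[...,1]>140)&(hsv[...,2]>50)&near&(L[...,2]>.02)
P=L[m]; print(len(P),P.min(0),P.max(0),P.mean(0))
Q=L[near&(L[...,2]>.095)&~m]; Q=Q[abs(Q[:,0])<.05]; print(len(Q),np.polyfit(Q[:,0],Q[:,2],1),Q[:,2].max())
cv2.imwrite("pics/s4.png",cv2.resize(c["color"][150:300,250:450,::-1],None,fx=4,fy=4,interpolation=cv2.INTER_CUBIC))
E
```

```text
135 [-0.06865304 -0.0232966   0.05045445] [-0.05486862  0.02286389  0.10698145] [-0.06296386 -0.00137399  0.08272371]
1458 [0.00052711 0.10967176] 0.11720679121625557
```

View pics/s4.png

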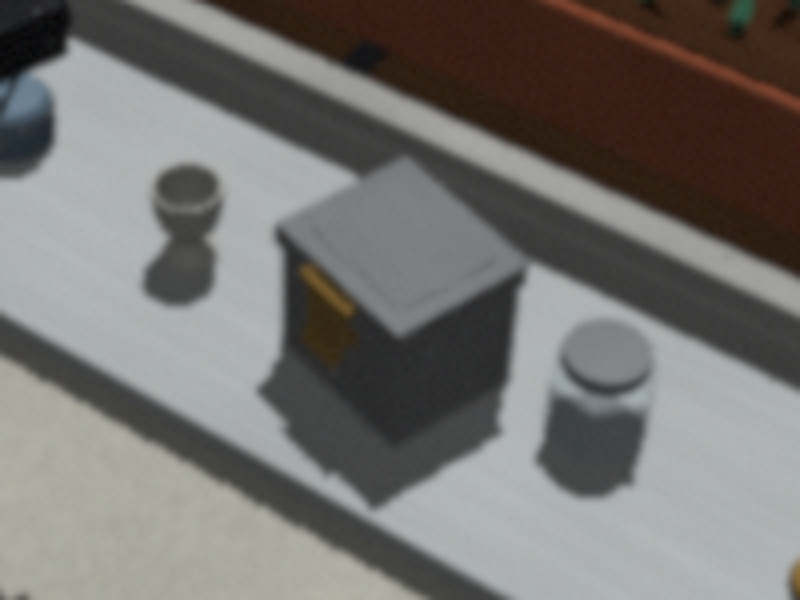

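The lid is flat at 109.7 mm with about zero slope. The catch (325,320) lies flat on the front, with its end at x ≈ -68 mm, z ≈ 50 mm (home is -67, 48). The neighbouring things haven't moved, so I'll hand in.

```bash
python3 -c "
from bench import env
print(env.finish_job())"
```

```text
the job is handed in; nothing more can be done
None
```

The caddy's lid is shut and its catch is snapped home, both confirmed in the last camera image; I saw no movement of the caddy or its neighbours, and the job is handed in, though no verdict came back.

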